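# Free a cast glass bar from its mould

### The arm

A 7-joint arm with a two-finger parallel gripper is mounted at the origin on the work surface. World frame = base frame: x ahead of the robot, y to its left, z up, the work surface at z = 0. Lengths are in m, angles in rad, forces in N, time in s.
With the tool pointing down it reaches from about 0.425 to 0.875 m from the base axis. Payload 4.7 kg.
Tool frame: the origin (TCP) lies midway between the tips of the shut fingers; the grasp point (between the pads) lies 19 mm behind it; z points along the fingers, y is the line along which they close (so a half turn about z gives the same grasp; the last joint's range is limited). The gripper opens to 85 mm and grips with 20 to 120 N. Pads are 22 mm wide; open, the fingers measure 114 mm over their backs; the gripper's body (76 mm by 85 mm) begins 54 mm behind the grasp point. The pads swing forward as they close: fully open they stand 13 mm farther back than shut.
Start: joints at [-1.222, 0.321, -0.07, 1.45, 0.023, 1.371, -0.057], TCP at [0.214, 0.614, 0.231] pointing down, gripper open.
Joint ranges: [-2.86, 2.86], [-0.3, 2.09], [-1.38, 1.24], [0.06, 2.45], [-1.56, 4.7], [0.09, 2.05], [-2.69, 2.69]. Speed limits (rad/s): [2.57, 2.57, 3.14, 3.14, 3.14, 3.14, 3.14].

### API

Orientations are given as a rotation vector (axis times angle).
In Python, from plant import ctrl, viewer gives the robot as it stands. The module is installed in compiled form; this text tells all that it offers.
- The arm moves only by the shell command python3 -m creep 'ROWS' [OPENING] [FORCE]. ROWS is JSON, a list of rows, each an object of numbers: "tx", "ty", "tz": the shift along the tool's x, y, z in cm; "ax", "ay", "az": the turn, a rotation vector about the tool's x, y, z in degrees. In form: [{"tx": .., "ty": .., "tz": .., "ax": .., "ay": .., "az": ..}, ...]. A call has exactly 10 rows; each row shifts and turns the commanded pose from where the row before left it, along the tool's axes as they then stand; what a row does not reach is not made up. A row lasts 1/10 s, in which the tool goes at most 50 mm and 8.59 degrees, less where a joint would pass 70% of its speed; a pose out of reach is approached as far as the arm can. A call is refused whole if a number of a shift passes 5 or a number of a turn 8.59, either way. A call with a gripper value outside its range is refused whole. OPENING is the opening, from 0 (shut) to 1 (fully open), set as the call begins (- or left out, the last holds). The fingers move at their own pace and stop on an object; FORCE is the grip in N (left out, the last holds). Time passes only in rows, so rows that do not move let the fingers close, or fill a call up. It gives the time, the measured TCP pose, the force, the opening and the grip force at its end, in the units of the state.
- ctrl.sense(): the state, without advancing time (a new reading comes with each control period).
- viewer.grab_frame(name): name is "side" or "top"; returns the picture (420x560x3 uint8, blue, green, red); there is no depth.
- viewer.camera_params(name): a dict with "K" (3x3 intrinsics, pixels), "k1" (the pictures are not rectified: a ray, as slopes to the right and down, at radius r is drawn at 1 + k1 r^2 times it, then the intrinsics apply), "world_from_camera" (4x4, takes a point from camera to world coordinates). Camera axes: x right, y down, z forward; pixel columns grow to the right and rows downward; lengths in m; the calibration is good to about 2 mm. A picture is of the moment at which its call begins. camera_params takes no time and is no camera call.
- ctrl.hand_in(): hands the job in; it is judged then, once.
Trained networks look in the newest picture that a camera, given by its name, has taken for a name from the list of things; names that differ only in an ending like _2 or _b are one class to them, and where a whole thing is asked for, a point or a joint stands for the part that bears it (a point fixed in the world has none). Each returns a list of dicts, best first, with "p" (0 to 1); they miss things now and then, are a little off and sometimes report something else, mostly with a low value. They report only what shows in the picture. A call takes as long as a camera call. They do not tell look-alikes from the thing itself.
- viewer.recognise(camera, label): "bbox" ([left, top, right, bottom] in pixels, round what is visible of it).
The state is a dict: "clock": time; "joint_positions": joint angles; "joint_vel": joint speeds; "effort": joint torques, N m; "tcp_pos": TCP position; "tool_rot": TCP orientation; "contact_force": force on the tool from outside, world axes, zero at the start; "torque": the same for the moment, N m; "opening": finger opening in m; "finger_force": force on a finger pad.
Only numpy, scipy, OpenCV 4.12 (cv2) and the standard library are available. Lean on these libraries where they do the work, as an engineer would, in place of code of your own. Each camera call takes 0.05 s, during which the arm holds its last target. There are 200 camera calls.

### The job

A cast glass bar is stuck in the clay mould that lies open side down on the sloping felt easel. Take the wooden pusher from its block, push the glass out of the mould through the hole in the mould's back, gently and with the mould left where it lies, and stand the pusher back in its hole. Then lift the empty mould off, leaving the glass lying on the felt, and set the mould down flat, still open side down, in the middle of the kiln shelf; leave the bowl, jar, cutter and pliers alone.

Things in the scene. Friction and masses are not known exactly. Their poses are not given: they have to be found in the camera images.
- mould: Red-brown fired-clay bar mould, loose, 280 g, 130 x 62 x 38 mm (its x, y, z), walls 6 mm, floor 9 mm. It lies OPEN SIDE DOWN, its closed back on top. Origin: centre of the open rim, the plane it rests on. Starts flat on the sloping felt, x up the slope, z square off the felt, low end against the ledge. Grip across the 62 mm; once freed, the glass inside has 2 mm to spare on each side.
- mould_hole (a point): Centre of the mouth of the round knock-out hole in the middle of the mould's back, 38 mm from the rim plane along the mould's z. 18 mm in diameter, 1.5 mm chamfer, straight through the 9 mm floor along the mould's z (30 degrees from vertical while the mould lies on the easel); the glass lies directly behind it. (The two 3 mm dots beside it are vents.)
- glass: Cast glass bar, loose, 114 x 46 x 14 mm (x, y, z), 180 g; origin: centre of its lower face; axes as the mould's. It starts stuck against the mould's floor, lower face 15 mm off the felt, pinched by baked-on crust: about 8 to 12 N on its middle moves it, it slides stiffly for 6 to 7 mm, then comes free and drops onto the felt (15 mm in all).
- felt: Grey felt face, 196 x 250 mm, of a fixed wooden table easel, sloping 30 degrees, low edge towards the robot. Origin: centre of the felt's surface; x up the slope, y along the ledge, z square off the felt. A ledge 12 mm thick and 16 mm proud of the felt runs along the low edge, its upper face 99 mm down the slope from the origin. The easel's top edge is 141 mm above the bench.
- pusher: Wooden pusher: round rod 12 mm in diameter with a handle, 125 mm long in all, 60 g. Origin: centre of its flat foot, z along it towards the handle. The handle is 28 mm in diameter from 79 to 119 mm above the foot, rounded off above and below. Stands upright in the block, foot 35 mm deep, 15 mm above the bench.
- block_hole (a point): Centre of the mouth of the pusher's hole in the top of the wooden tool block (150 x 60 x 50 mm, fixed, top 50 mm above the bench): 15 mm in diameter with a 2 mm chamfer, 35 mm deep, vertical. A pen glass-cutter is fixed upright in the same block 85 mm from this hole, up to 125 mm above the bench.
- shelf: Buff ceramic kiln shelf with a white top, lying flat on the bench, fixed, 200 x 200 x 20 mm; origin at the centre of its underside, its top is 20 mm above the bench.
- bowl: Amber glass bowl, loose, 120 mm across, 45 mm high; bystander. Origin: centre of its underside.
- frit_jar: Closed glass jar with steel cap, 64 mm across, 90 mm high; bystander. Origin: centre of its underside.
- cutter: Pen-shaped glass cutter lying on the bench, 135 mm long (x), 15 mm thick; bystander. Origin under its middle.
- pliers: Running pliers lying on the bench, 155 mm long (x), 67 mm wide, 16 mm thick; bystander. Origin under the pivot.
Mind the look-alikes: they are no part of the job. There is more than one size of the pusher; the one meant has the size given above.

How it is judged:
By the outcome, as a careful person would: the job done as asked, in the order asked, and still so for the second after the job is handed in, with the robot touching nothing.
It also fails if it takes over 58 s, if anything falls off the work surface, if the arm or the gripper's body presses on something with over 40 N, if the wrist force passes 120 N, or if a joint passes its speed limit or range.

## Working session

There is one attempt and no reset: what is moved stays moved. The work goes in short steps, Python scripts to look and compute and a shell command to move; the robot and the scene stay as the last step left them, time stands still between calls to the robot, and variables do not carry over. Pictures are saved under pics/ and viewed, at most 10 in all, crops included, and the job is handed in when it is done.

```bash
mkdir -p pics; cat > h.py <<'E'
import numpy as np, cv2
from plant import ctrl, viewer
from scipy.spatial.transform import Rotation as R
def cam(n):
    p=viewer.camera_params(n); return np.array(p["K"]),p["k1"],np.array(p["world_from_camera"])
def ray(n,u,v):
    K,k1,T=cam(n); d=cv2.undistortPoints(np.array([[[u,v]]],float),K,np.array([k1,0,0,0.]))[0,0]
    return T[:3,3],T[:3,:3]@np.array([d[0],d[1],1])
def atz(n,u,v,z):
    o,d=ray(n,u,v); return o+d*(z-o[2])/d[2]
def proj(n,P):
    K,k1,T=cam(n); W=np.linalg.inv(T)
    return cv2.projectPoints(np.array(P,float).reshape(-1,1,3),cv2.Rodrigues(W[:3,:3])[0],W[:3,3],K,np.array([k1,0,0,0.]))[0][:,0]
def tri(obs):
    A=np.zeros((3,3));b=np.zeros(3)
    for n,u,v in obs:
        o,d=ray(n,u,v);d=d/np.linalg.norm(d);M=np.eye(3)-np.outer(d,d);A+=M;b+=M@o
    return np.linalg.solve(A,b)
E
python3 - <<'E'
from h import *
np.set_printoptions(precision=4,suppress=True)
for n in("side","top"):
    im=viewer.grab_frame(n);cv2.imwrite(f"pics/{n}0.png",im); print(n,cam(n))
    for l in("mould","mould_hole","pusher","block_hole","felt","shelf","bowl","frit_jar"):
        print(l,[(round(r["p"],2),np.round(r["bbox"],1).tolist()) for r in viewer.recognise(n,l)][:4])
print(ctrl.sense())
E
```

```text
side (array([[541.0026,   0.    , 285.5884],
       [  0.    , 541.0026, 211.5866],
       [  0.    ,   0.    ,   1.    ]]), 0.033621731734553226, array([[-0.9915, -0.0895,  0.0943,  0.378 ],
       [-0.1287,  0.572 , -0.8101,  1.2333],
       [ 0.0186, -0.8154, -0.5787,  0.9774],
       [ 0.    ,  0.    ,  0.    ,  1.    ]]))
mould [(0.61, [212.6, 194.6, 265.2, 233.6])]
mould_hole [(0.71, [215.4, 191.5, 262.4, 235.9])]
pusher [(0.52, [287.1, 281.2, 293.0, 311.3]), (0.52, [282.2, 335.6, 293.4, 364.2])]
block_hole [(0.93, [240.7, 289.1, 303.7, 338.3])]
felt [(0.6, [180.9, 168.1, 271.0, 256.1])]
shelf [(0.63, [276.5, 158.7, 349.4, 203.0]), (0.46, [242.2, 285.6, 306.0, 338.9])]
bowl [(0.65, [175.3, 284.3, 223.7, 326.6])]
frit_jar [(0.67, [234.6, 152.3, 247.5, 179.3]), (0.3, [174.5, 285.5, 223.3, 327.7]), (0.2, [323.5, 247.3, 342.2, 280.0])]
top (array([[540.9521,   0.    , 272.2931],
       [  0.    , 540.9521, 207.0155],
       [  0.    ,   0.    ,   1.    ]]), -0.016468863882156595, array([[ 0.0239, -0.9968,  0.0763,  0.4017],
       [-0.9995, -0.0224,  0.0202,  0.0176],
       [-0.01
[... 354 characters left out ...]
elf [(0.86, [348.0, 189.1, 435.4, 271.3])]
bowl [(0.89, [161.4, 130.9, 202.4, 171.2]), (0.55, [380.2, 141.1, 408.9, 159.0])]
frit_jar [(0.96, [382.8, 138.8, 410.0, 158.8])]
{'clock': 0.9, 'joint_positions': array([-1.2219,  0.321 , -0.0701,  1.4505,  0.0226,  1.3708, -0.0569]), 'joint_vel': array([-0.0009, -0.0014, -0.0004, -0.0002, -0.0008,  0.0006, -0.001 ]), 'effort': array([  0.0006, -49.339 ,  -0.3811, -31.4574,   0.0131,   0.0015,
         0.    ]), 'tcp_pos': array([0.2136, 0.6139, 0.2314]), 'tool_rot': array([0.5234, 3.0976, 0.0002]), 'contact_force': array([-0.5873, -0.7668,  1.2065]), 'torque': array([ 0.0005, -0.0444,  0.022 ]), 'finger_force': 0.0, 'opening': 0.08553705156156073}
```

View pics/side0.png

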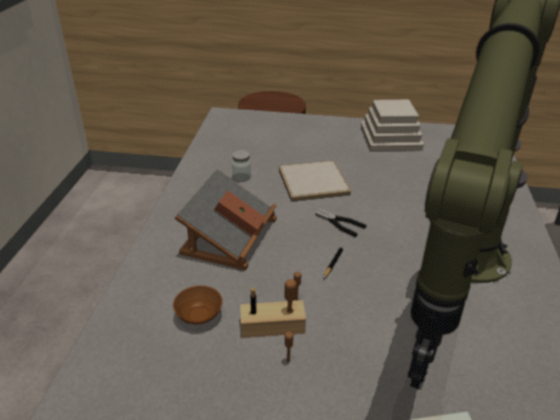

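View pics/top0.png

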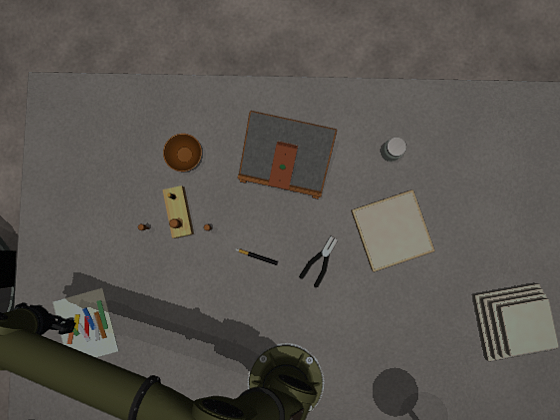

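The side view shows the easel at about (228,218) with the mould at (240,212), and the block at (272,318) with a large pusher at (291,295). Two smaller pushers stand free on the bench. The top view agrees: mould (284,165), block (177,212), pusher (175,223), shelf (393,231).

```bash
python3 - <<'E'
from h import *
t=cv2.imread("pics/top0.png");s=cv2.imread("pics/side0.png")
def c(im,x,y,w,h): return cv2.resize(im[y:y+h,x:x+w],(400,300),interpolation=cv2.INTER_CUBIC)
a=c(t,236,106,112,84+0) ; b=c(s,172,164,120,90)
d=c(t,130,182,80,60); e=c(s,230,262,80,60+0)
cv2.imwrite("pics/m1.png",np.vstack([np.hstack([a,b]),np.hstack([d,e])]))
E
```

```text
(no output)
```

View pics/m1.png

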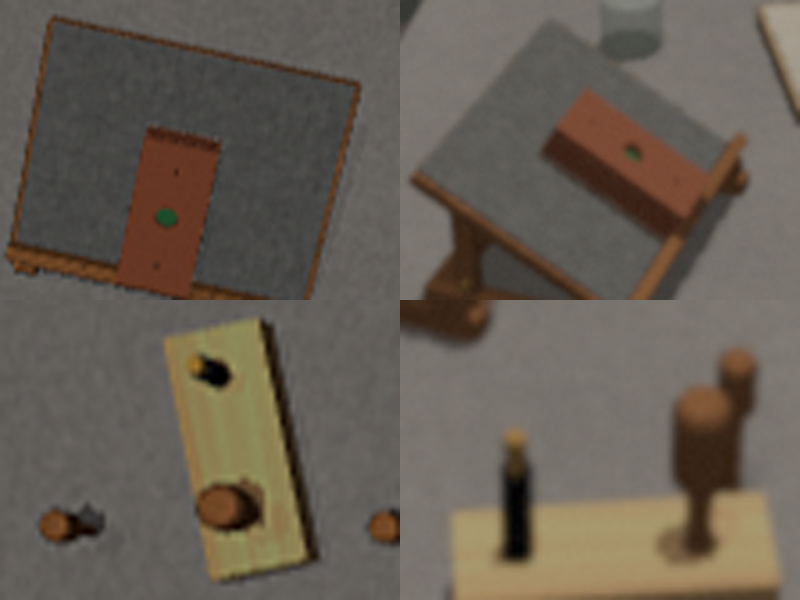

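```bash
python3 - <<'E'
from h import *
np.set_printoptions(precision=4,suppress=True)
A=lambda x,y:(236+x/3.571-.4,106+y/3.571-.4)
B=lambda x,y:(172+(x-400)/3.333-.4,164+y/3.333-.4)
D=lambda x,y:(130+x/5-.4,182+(y-300)/5-.4)
E=lambda x,y:(230+(x-400)/5-.4,262+(y-300)/5-.4)
hole=tri([("top",*A(166,216)),("side",*B(632,153))]);print("hole",hole)
for n,p in (("top",A(166,216)),("side",B(632,153))): print(proj(n,hole)-p)
tl=atz("top",*A(52,18),.141);tr=atz("top",*A(358,84),.141);print("easel",tl,tr,np.linalg.norm(tl-tr))
d=(tl-tr);print("yaw of easel y:",np.degrees(np.arctan2(-d[0],d[1])))
c=[tri([("top",*A(*a)),("side",*B(*b))]) for a,b in (((148,131),(587,91)),((219,146),(542,152)))]
print("mould corners",c,"tl/tr swap?")
u=[A(148,133),A(119,283),A(219,148),A(190,296)]
zs=[hole[2]+.0325,hole[2]-.0325]*2
q=[atz("top",*p,z) for p,z in zip(u,zs)];print(np.array(q))
for i in(0,2): e=q[i]-q[i+1];print("mould yaw",np.degrees(np.arctan2(e[1],e[0])),np.linalg.norm(e))
print("pushertop",atz("top",*D(220,506),.139), atz("side",*E(703,402),.136), tri([("top",*D(220,506)),("side",*E(703,402))]))
k=[atz("top",*D(*p),.05) for p in((165,340),(260,318),(312,562),(213,580))];print("block",np.array(k),np.mean(k,0))
print("rod at block side",atz("side",*E(700,550),.05))
sh=[atz("top",*p,.02) for p in((414,191),(434,247),(372.5,270),(351.5,210))]
print("shelf",np.array(sh),np.mean(sh,0))
E
```

```text
hole [0.643  0.0236 0.1068]
[[-0.0114 -0.1349]]
[[0.1407 0.0213]]
easel [0.7971 0.1193 0.141 ] [ 0.7478 -0.1286  0.141 ] 0.2527393157502259
yaw of easel y: -11.243429310275781
mould corners [array([0.6873, 0.0377, 0.1759]), array([ 0.7206, -0.0179,  0.0684])] tl/tr swap?
[[ 0.7048  0.0395  0.1393]
 [ 0.5904  0.0617  0.0743]
 [ 0.6937 -0.0179  0.1393]
 [ 0.5808  0.0022  0.0743]]
mould yaw -10.976168545792753 0.13341181500763938
mould yaw -10.100809843138727 0.13184966560377215
pushertop [0.4679 0.3294 0.139 ] [0.4692 0.3276 0.136 ] [0.4685 0.3297 0.1379]
block [[0.5718 0.3848 0.05  ]
 [0.5865 0.3274 0.05  ]
 [0.4393 0.2905 0.05  ]
 [0.427  0.35   0.05  ]] [0.5061 0.3382 0.05  ]
rod at block side [0.4675 0.3359 0.05  ]
shelf [[ 0.5875 -0.3822  0.02  ]
 [ 0.4176 -0.4435  0.02  ]
 [ 0.3437 -0.2576  0.02  ]
 [ 0.5248 -0.1916  0.02  ]] [ 0.4684 -0.3187  0.02  ]
```

```bash
cat >> h.py <<'E'
PSI=-11.0
xe=np.array([np.cos(np.radians(PSI)),np.sin(np.radians(PSI)),0]); ye=np.array([-xe[1],xe[0],0]); Z=np.array([0,0,1.])
RV=np.stack([-xe,ye,-Z],1)
RT=RV@R.from_euler('y',-30,degrees=True).as_matrix()
def plan(P,Rt=None,s=None):
    s=s or ctrl.sense(); Rc=R.from_rotvec(s["tool_rot"]).as_matrix(); Rt=Rc if Rt is None else Rt
    d=np.array(P)-s["tcp_pos"]
    print("clock %.2f tcp"%s["clock"],np.round(s["tcp_pos"],4),"F",np.round(s["contact_force"],1),"op %.4f ff %.1f"%(s["opening"],s["finger_force"]),"j",np.round(s["joint_positions"],2))
    print(" shift cm now-frame",np.round(Rc.T@d*100,2)," after-turn frame",np.round(Rt.T@d*100,2)," turn deg",np.round(np.degrees(R.from_matrix(Rc.T@Rt).as_rotvec()),2))
E
python3 -c "
from h import *
plan([.468,.330,.2],RV)"
```

```text
clock 0.90 tcp [0.2136 0.6139 0.2314] F [-0.6 -0.8  1.2] op 0.0855 ff 0.0 j [-1.22  0.32 -0.07  1.45  0.02  1.37 -0.06]
 shift cm now-frame [-33.36 -18.46   3.14]  after-turn frame [-30.39 -23.02   3.14]  turn deg [ 0.01  0.   -8.18]
```

```bash
python3 -m creep '[{"tx":-2.5,"ty":-1.4,"tz":0.3},{"tx":-4.2,"ty":-2.3,"tz":0.4},{"tx":-4.2,"ty":-2.3,"tz":0.4},{"tx":-4.2,"ty":-2.3,"tz":0.4},{"tx":-4.2,"ty":-2.3,"tz":0.4},{"tx":-4.2,"ty":-2.3,"tz":0.4},{"tx":-4.2,"ty":-2.3,"tz":0.4},{"tx":-3.2,"ty":-1.8,"tz":0.3},{"tx":-2.46,"ty":-1.46,"tz":0.14},{"az":-8.2}]' 0.75; python3 -c "
from h import *
plan([.468,.330,.095],RV)"
```

```text
clock 0.90 tcp [0.2136 0.6139 0.2314] F [-0.6 -0.8  1.2] op 0.0855 ff 0.0 j [-1.22  0.32 -0.07  1.45  0.02  1.37 -0.06]
 shift cm now-frame [-33.36 -18.46  13.64]  after-turn frame [-30.39 -23.02  13.64]  turn deg [ 0.01  0.   -8.18]$[0]: bad value
```

```bash
python3 -m creep '[{"tx":-2.5,"ty":-1.4,"tz":0.3,"ax":0,"ay":0,"az":0},{"tx":-4.2,"ty":-2.3,"tz":0.4,"ax":0,"ay":0,"az":0},{"tx":-4.2,"ty":-2.3,"tz":0.4,"ax":0,"ay":0,"az":0},{"tx":-4.2,"ty":-2.3,"tz":0.4,"ax":0,"ay":0,"az":0},{"tx":-4.2,"ty":-2.3,"tz":0.4,"ax":0,"ay":0,"az":0},{"tx":-4.2,"ty":-2.3,"tz":0.4,"ax":0,"ay":0,"az":0},{"tx":-4.2,"ty":-2.3,"tz":0.4,"ax":0,"ay":0,"az":0},{"tx":-3.2,"ty":-1.8,"tz":0.3,"ax":0,"ay":0,"az":0},{"tx":-2.46,"ty":-1.46,"tz":0.14,"ax":0,"ay":0,"az":0},{"tx":0,"ty":0,"tz":0,"ax":0,"ay":0,"az":-8.2}]' 0.75; python3 -c "
from h import *
plan([.468,.330,.095],RV)"
```

```text
clock: 1.9
tcp_pos: [0.4718, 0.3245, 0.1999]
tool_rot: [0.309, 3.124, -0.003]
contact_force: [0.5, -0.3, 0.9]
opening: 0.0642
finger_force: 0.0
clock 1.90 tcp [0.4718 0.3245 0.1999] F [ 0.5 -0.3  0.9] op 0.0642 ff 0.0 j [-0.78  0.17  0.15  1.7  -0.02  1.27  0.74]
 shift cm now-frame [ 0.51  0.48 10.49]  after-turn frame [ 0.48  0.46 10.49]  turn deg [-0.11  0.13 -0.31]
```

```bash
python3 -m creep '[{"tx":0.5,"ty":0.48,"tz":0.5,"ax":0,"ay":0,"az":0},{"tx":0,"ty":0,"tz":2,"ax":0,"ay":0,"az":0},{"tx":0,"ty":0,"tz":3,"ax":0,"ay":0,"az":0},{"tx":0,"ty":0,"tz":2.5,"ax":0,"ay":0,"az":0},{"tx":0,"ty":0,"tz":1.8,"ax":0,"ay":0,"az":0},{"tx":0,"ty":0,"tz":1,"ax":0,"ay":0,"az":0},{"tx":0,"ty":0,"tz":0,"ax":0,"ay":0,"az":0},{"tx":0,"ty":0,"tz":0,"ax":0,"ay":0,"az":0},{"tx":0,"ty":0,"tz":0,"ax":0,"ay":0,"az":0},{"tx":0,"ty":0,"tz":0,"ax":0,"ay":0,"az":0}]' 0.75;  python3 -c "
from h import *
plan([.468,.330,.095],RV)
for n in('top','side'):
  cv2.imwrite(f'pics/{n}1.png',viewer.grab_frame(n))
t=cv2.imread('pics/top1.png')[190:250,135:215];s=cv2.imread('pics/side1.png')[262:322,250:330]
cv2.imwrite('pics/m2.png',np.hstack([cv2.resize(i,(400,300),interpolation=2) for i in(t,s)]))
"
```

```text
clock: 2.9
tcp_pos: [0.4647, 0.3362, 0.0931]
tool_rot: [0.301, 3.126, 0.003]
contact_force: [-0.2, 0.1, -0.2]
opening: 0.0645
finger_force: 0.0
clock 2.90 tcp [0.4647 0.3362 0.0931] F [-0.2  0.1 -0.2] op 0.0645 ff 0.0 j [-0.79  0.26  0.14  1.81 -0.04  1.06  0.74]
 shift cm now-frame [-0.45 -0.55 -0.19]  after-turn frame [-0.45 -0.55 -0.19]  turn deg [ 0.1   0.08 -0.  ]
```

View pics/m2.png

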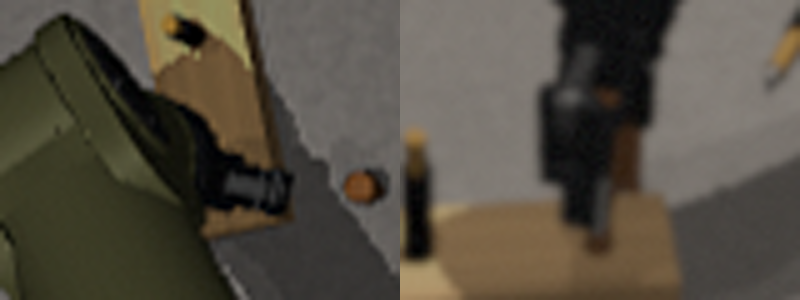

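The view shows the fingers straddling the pusher handle (side crop, about (600,130)), with the far small pusher visible to the right. My last correction was made mid-lag and overshot, so I'll undo it, then close.

```bash
python3 -m creep '[{"tx":-0.45,"ty":-0.55,"tz":0,"ax":0,"ay":0,"az":0},{"tx":0,"ty":0,"tz":0,"ax":0,"ay":0,"az":0},{"tx":0,"ty":0,"tz":0,"ax":0,"ay":0,"az":0},{"tx":0,"ty":0,"tz":0,"ax":0,"ay":0,"az":0},{"tx":0,"ty":0,"tz":0,"ax":0,"ay":0,"az":0},{"tx":0,"ty":0,"tz":0,"ax":0,"ay":0,"az":0},{"tx":0,"ty":0,"tz":0,"ax":0,"ay":0,"az":0},{"tx":0,"ty":0,"tz":0,"ax":0,"ay":0,"az":0},{"tx":0,"ty":0,"tz":0,"ax":0,"ay":0,"az":0},{"tx":0,"ty":0,"tz":0,"ax":0,"ay":0,"az":0}]' 0.45 20; python3 -m creep '[{"tx":0,"ty":0,"tz":0,"ax":0,"ay":0,"az":0},{"tx":0,"ty":0,"tz":0,"ax":0,"ay":0,"az":0},{"tx":0,"ty":0,"tz":0,"ax":0,"ay":0,"az":0},{"tx":0,"ty":0,"tz":0,"ax":0,"ay":0,"az":0},{"tx":0,"ty":0,"tz":0,"ax":0,"ay":0,"az":0},{"tx":0,"ty":0,"tz":0,"ax":0,"ay":0,"az":0},{"tx":0,"ty":0,"tz":0,"ax":0,"ay":0,"az":0},{"tx":0,"ty":0,"tz":0,"ax":0,"ay":0,"az":0},{"tx":0,"ty":0,"tz":0,"ax":0,"ay":0,"az":0},{"tx":0,"ty":0,"tz":0,"ax":0,"ay":0,"az":0}]' 0 60; python3 -c "
from h import *
plan([.468,.330,.095],RV);print(ctrl.sense()['torque'])"
```

```text
clock: 4.0
tcp_pos: [0.4674, 0.3294, 0.092]
tool_rot: [0.301, 3.127, 0.0]
contact_force: [-0.8, 0.4, -0.1]
opening: 0.0386
finger_force: 0.0
clock: 5.0
tcp_pos: [0.4676, 0.3295, 0.0922]
tool_rot: [0.301, 3.127, 0.001]
contact_force: [-0.4, -0.2, 3.3]
opening: 0.0268
finger_force: 59.0
clock 5.00 tcp [0.4676 0.3295 0.0922] F [-0.4 -0.2  3.3] op 0.0268 ff 59.0 j [-0.78  0.26  0.14  1.82 -0.04  1.06  0.75]
 shift cm now-frame [-0.03  0.05 -0.28]  after-turn frame [-0.03  0.05 -0.28]  turn deg [0.03 0.02 0.02]
[0.1534336  0.01918756 0.03694955]
```

```bash
python3 -m creep '[{"tx":0,"ty":0,"tz":-0.4,"ax":0,"ay":0,"az":0},{"tx":0,"ty":0,"tz":-0.8,"ax":0,"ay":0,"az":0},{"tx":0,"ty":0,"tz":-1.2,"ax":0,"ay":0,"az":0},{"tx":0,"ty":0,"tz":-1.5,"ax":0,"ay":0,"az":0},{"tx":0,"ty":0,"tz":-2,"ax":0,"ay":0,"az":0},{"tx":0,"ty":0,"tz":-3,"ax":0,"ay":0,"az":0},{"tx":0,"ty":0,"tz":-3,"ax":0,"ay":0,"az":0},{"tx":0,"ty":0,"tz":-2.1,"ax":0,"ay":0,"az":0},{"tx":0,"ty":0,"tz":-1,"ax":0,"ay":0,"az":0},{"tx":0,"ty":0,"tz":0,"ax":0,"ay":0,"az":0}]';  python3 -c "
from h import *
H=np.array([.643,.0236,.1068]);mz=-RT[:,2]
s=ctrl.sense();s['tcp_pos']=np.array([.4676,.3295,.2422]);s['tool_rot']=R.from_matrix(RV).as_rotvec()
plan(H+mz*.1072+[0,0,.04],RT,s)"
```

```text
clock: 6.0
tcp_pos: [0.4681, 0.3296, 0.2441]
tool_rot: [0.301, 3.125, 0.004]
contact_force: [0.6, 0.1, -0.2]
opening: 0.0266
finger_force: 58.9
clock 6.00 tcp [0.4676 0.3295 0.2422] F [ 0.6  0.1 -0.2] op 0.0266 ff 58.9 j [-0.79  0.15  0.15  1.64 -0.02  1.35  0.74]
 shift cm now-frame [-17.69 -26.68   0.26]  after-turn frame [-15.2  -26.68   9.07]  turn deg [  0. -30.   0.]
```

```bash
python3 -m creep '[{"tx":-1,"ty":-1.5,"tz":0,"ax":0,"ay":0,"az":0},{"tx":-2,"ty":-3,"tz":0,"ax":0,"ay":0,"az":0},{"tx":-2.2,"ty":-3.4,"tz":0,"ax":0,"ay":0,"az":0},{"tx":-2.2,"ty":-3.4,"tz":0,"ax":0,"ay":0,"az":0},{"tx":-2.2,"ty":-3.4,"tz":0.2,"ax":0,"ay":0,"az":0},{"tx":-2.2,"ty":-3.4,"tz":0,"ax":0,"ay":0,"az":0},{"tx":-2.2,"ty":-3.4,"tz":0,"ax":0,"ay":0,"az":0},{"tx":-2,"ty":-2.8,"tz":0,"ax":0,"ay":0,"az":0},{"tx":-1.1,"ty":-1.6,"tz":0,"ax":0,"ay":0,"az":0},{"tx":-0.6,"ty":-0.8,"tz":0,"ax":0,"ay":0,"az":0}]' && python3 -m creep '[{"tx":0,"ty":0,"tz":0,"ax":0,"ay":-4,"az":0},{"tx":0,"ty":0,"tz":0,"ax":0,"ay":-7,"az":0},{"tx":0,"ty":0,"tz":0,"ax":0,"ay":-7,"az":0},{"tx":0,"ty":0,"tz":0,"ax":0,"ay":-7,"az":0},{"tx":0,"ty":0,"tz":0,"ax":0,"ay":-5,"az":0},{"tx":0,"ty":0,"tz":0,"ax":0,"ay":0,"az":0},{"tx":0,"ty":0,"tz":0,"ax":0,"ay":0,"az":0},{"tx":0,"ty":0,"tz":0,"ax":0,"ay":0,"az":0},{"tx":0,"ty":0,"tz":0,"ax":0,"ay":0,"az":0},{"tx":0,"ty":0,"tz":0,"ax":0,"ay":0,"az":0}]';  python3 -c "
from h import *
H=np.array([.643,.0236,.1068]);mz=-RT[:,2]
plan(H+mz*.0922,RT)"
```

```text
clock: 7.0
tcp_pos: [0.5899, 0.0305, 0.2384]
tool_rot: [-0.306, -3.124, 0.003]
contact_force: [-0.1, 0.4, -0.5]
opening: 0.0266
finger_force: 58.9
clock: 8.0
tcp_pos: [0.5911, 0.0332, 0.2402]
tool_rot: [0.252, 2.608, -0.068]
contact_force: [0.6, -0.2, -0.2]
opening: 0.0267
finger_force: 58.9
clock 8.00 tcp [0.5911 0.0332 0.2402] F [ 0.6 -0.2 -0.2] op 0.0267 ff 58.9 j [-0.53 -0.16  0.28  2.04  0.36  0.81  0.94]
 shift cm now-frame [2.09 0.05 4.97]  after-turn frame [2.1  0.05 4.97]  turn deg [-0.02 -0.01 -0.03]
```

```bash
python3 -m creep '[{"tx":0.5,"ty":0,"tz":0.5,"ax":0,"ay":0,"az":0},{"tx":0.8,"ty":0.05,"tz":1,"ax":0,"ay":0,"az":0},{"tx":0.8,"ty":0,"tz":1.5,"ax":0,"ay":0,"az":0},{"tx":0,"ty":0,"tz":1.3,"ax":0,"ay":0,"az":0},{"tx":0,"ty":0,"tz":0.7,"ax":0,"ay":0,"az":0},{"tx":0,"ty":0,"tz":0,"ax":0,"ay":0,"az":0},{"tx":0,"ty":0,"tz":0,"ax":0,"ay":0,"az":0},{"tx":0,"ty":0,"tz":0,"ax":0,"ay":0,"az":0},{"tx":0,"ty":0,"tz":0,"ax":0,"ay":0,"az":0},{"tx":0,"ty":0,"tz":0,"ax":0,"ay":0,"az":0}]';  python3 -c "
from h import *
H=np.array([.643,.0236,.1068]);mz=-RT[:,2]
plan(H+mz*.0922,RT)
for n in('top','side'):
  cv2.imwrite(f'pics/{n}2.png',viewer.grab_frame(n))
t=cv2.imread('pics/top2.png')[137:197,240:320];s=cv2.imread('pics/side2.png')[174:234,200:280]
cv2.imwrite('pics/m3.png',np.hstack([cv2.resize(i,(400,300),interpolation=2) for i in(t,s)]))
s=ctrl.sense();T=R.from_rotvec(s['tool_rot']).as_matrix();f=s['tcp_pos']+T[:,2]*.0772
for n in('top','side'): print(n,'foot',proj(n,f),'hole',proj(n,H))
"
```

```text
clock: 9.0
tcp_pos: [0.5973, 0.0329, 0.1867]
tool_rot: [0.251, 2.607, -0.066]
contact_force: [0.6, -0.5, -0.8]
opening: 0.0267
finger_force: 58.9
clock 9.00 tcp [0.5973 0.0329 0.1867] F [ 0.6 -0.5 -0.8] op 0.0267 ff 58.9 j [-0.52 -0.1   0.29  2.1   0.38  0.68  0.91]
 shift cm now-frame [-0.04 -0.04  0.03]  after-turn frame [-0.04 -0.04  0.03]  turn deg [0.04 0.05 0.  ]
top foot [[281.37872392 167.96571643]] hole [[282.08890968 165.95885526]]
side foot [[243.89610184 206.3639969 ]] hole [[241.3571127  209.51786998]]
```

View pics/m3.png

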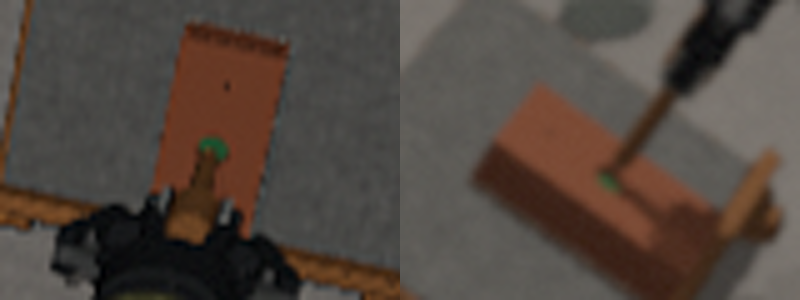

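The view shows the rod foot at top crop (208,155) and side crop (619,170), in line with the hole at (213,148) and (608,182). That matches the computed projection to about 1 mm, so I'll go in.

```bash
python3 -m creep '[{"tx":-0.04,"ty":-0.04,"tz":0.2,"ax":0,"ay":0,"az":0},{"tx":0,"ty":0,"tz":0.3,"ax":0,"ay":0,"az":0},{"tx":0,"ty":0,"tz":0.3,"ax":0,"ay":0,"az":0},{"tx":0,"ty":0,"tz":0.3,"ax":0,"ay":0,"az":0},{"tx":0,"ty":0,"tz":0.3,"ax":0,"ay":0,"az":0},{"tx":0,"ty":0,"tz":0.3,"ax":0,"ay":0,"az":0},{"tx":0,"ty":0,"tz":0.3,"ax":0,"ay":0,"az":0},{"tx":0,"ty":0,"tz":0.1,"ax":0,"ay":0,"az":0},{"tx":0,"ty":0,"tz":0,"ax":0,"ay":0,"az":0},{"tx":0,"ty":0,"tz":0,"ax":0,"ay":0,"az":0}]';  cat >> h.py <<'E'
def F(depth):
    H=np.array([.643,.0236,.1068]);mz=-RT[:,2]; plan(H+mz*(.0772-depth),RT)
    s=ctrl.sense(); T=R.from_rotvec(s["tool_rot"]).as_matrix(); print("F tool",np.round(T.T@s["contact_force"],1),"M",np.round(T.T@s["torque"],2), "depth mm",np.round((.0772-(s["tcp_pos"]-H)@mz)*1000,1))
E
python3 -c "
from h import *
F(.016)"
```

```text
clock: 10.1
tcp_pos: [0.6077, 0.0303, 0.1682]
tool_rot: [0.251, 2.607, -0.067]
contact_force: [0.6, -0.3, -0.4]
opening: 0.0269
finger_force: 58.9
clock 10.10 tcp [0.6077 0.0303 0.1682] F [ 0.6 -0.3 -0.4] op 0.0269 ff 58.9 j [-0.52 -0.06  0.3   2.1   0.37  0.63  0.92]
 shift cm now-frame [-0.04  0.02  0.99]  after-turn frame [-0.04  0.02  0.99]  turn deg [0.01 0.01 0.02]
F tool [-0.4 -0.2  0.6] M [-0.04  0.55  0.01] depth mm 6.1
```

```bash
python3 -m creep '[{"tx":-0.02,"ty":0.01,"tz":0.05,"ax":0,"ay":0,"az":0},{"tx":-0.02,"ty":0.01,"tz":0.05,"ax":0,"ay":0,"az":0},{"tx":0,"ty":0,"tz":0.06,"ax":0,"ay":0,"az":0},{"tx":0,"ty":0,"tz":0.06,"ax":0,"ay":0,"az":0},{"tx":0,"ty":0,"tz":0.06,"ax":0,"ay":0,"az":0},{"tx":0,"ty":0,"tz":0.06,"ax":0,"ay":0,"az":0},{"tx":0,"ty":0,"tz":0.06,"ax":0,"ay":0,"az":0},{"tx":0,"ty":0,"tz":0.06,"ax":0,"ay":0,"az":0},{"tx":0,"ty":0,"tz":0,"ax":0,"ay":0,"az":0},{"tx":0,"ty":0,"tz":0,"ax":0,"ay":0,"az":0}]';python3 -c "
from h import *
F(.016)"
```

```text
clock: 11.1
tcp_pos: [0.6105, 0.0302, 0.1653]
tool_rot: [0.251, 2.607, -0.067]
contact_force: [-3.9, -1.2, 5.2]
opening: 0.0266
finger_force: 59.4
clock 11.10 tcp [0.6105 0.0302 0.1653] F [-3.9 -1.2  5.2] op 0.0266 ff 59.4 j [-0.51 -0.05  0.3   2.1   0.36  0.63  0.92]
 shift cm now-frame [ 0.06 -0.03  0.6 ]  after-turn frame [ 0.06 -0.02  0.6 ]  turn deg [0.04 0.05 0.  ]
F tool [ 0.5 -1.9 -6.3] M [ 0.17  0.88 -0.03] depth mm 10.0
```

```bash
python3 -m creep '[{"tx":0,"ty":0,"tz":0.05,"ax":0,"ay":0,"az":0},{"tx":0,"ty":0,"tz":0.05,"ax":0,"ay":0,"az":0},{"tx":0,"ty":0,"tz":0.05,"ax":0,"ay":0,"az":0},{"tx":0,"ty":0,"tz":0.05,"ax":0,"ay":0,"az":0},{"tx":0,"ty":0,"tz":0.05,"ax":0,"ay":0,"az":0},{"tx":0,"ty":0,"tz":0.05,"ax":0,"ay":0,"az":0},{"tx":0,"ty":0,"tz":0.05,"ax":0,"ay":0,"az":0},{"tx":0,"ty":0,"tz":0.05,"ax":0,"ay":0,"az":0},{"tx":0,"ty":0,"tz":0,"ax":0,"ay":0,"az":0},{"tx":0,"ty":0,"tz":0,"ax":0,"ay":0,"az":0}]';python3 -c "
from h import *
F(.018)"
```

```text
clock: 12.1
tcp_pos: [0.6121, 0.0295, 0.1605]
tool_rot: [0.251, 2.608, -0.067]
contact_force: [0.2, -0.0, -1.2]
opening: 0.0266
finger_force: 58.9
clock 12.10 tcp [0.6121 0.0295 0.1605] F [ 0.2 -0.  -1.2] op 0.0266 ff 58.9 j [-0.51 -0.04  0.3   2.1   0.36  0.62  0.92]
 shift cm now-frame [-0.04  0.01  0.3 ]  after-turn frame [-0.04  0.01  0.3 ]  turn deg [-0.   -0.02  0.02]
F tool [0.4 0.  1.1] M [ 0.01  0.57 -0.05] depth mm 15.0
```

```bash
python3 -m creep '[{"tx":-0.02,"ty":0.01,"tz":0.05,"ax":0,"ay":0,"az":0},{"tx":-0.02,"ty":0,"tz":0.05,"ax":0,"ay":0,"az":0},{"tx":0,"ty":0,"tz":0.05,"ax":0,"ay":0,"az":0},{"tx":0,"ty":0,"tz":0.05,"ax":0,"ay":0,"az":0},{"tx":0,"ty":0,"tz":0.05,"ax":0,"ay":0,"az":0},{"tx":0,"ty":0,"tz":0.05,"ax":0,"ay":0,"az":0},{"tx":0,"ty":0,"tz":0.05,"ax":0,"ay":0,"az":0},{"tx":0,"ty":0,"tz":0.05,"ax":0,"ay":0,"az":0},{"tx":0,"ty":0,"tz":0,"ax":0,"ay":0,"az":0},{"tx":0,"ty":0,"tz":0,"ax":0,"ay":0,"az":0}]';python3 -c "
from h import *
F(.02)"
```

```text
clock: 13.1
tcp_pos: [0.6146, 0.0293, 0.1576]
tool_rot: [0.251, 2.607, -0.067]
contact_force: [-1.1, -0.0, -0.7]
opening: 0.0262
finger_force: 58.9
clock 13.10 tcp [0.6146 0.0293 0.1576] F [-1.1 -0.  -0.7] op 0.0262 ff 58.9 j [-0.51 -0.03  0.31  2.1   0.36  0.61  0.93]
 shift cm now-frame [ 0.03 -0.01  0.13]  after-turn frame [ 0.03 -0.01  0.13]  turn deg [0.01 0.   0.01]
F tool [ 1.3 -0.2  0. ] M [ 0.    0.58 -0.03] depth mm 18.7
```

```bash
python3 -m creep '[{"tx":0,"ty":0,"tz":-0.3,"ax":0,"ay":0,"az":0},{"tx":0,"ty":0,"tz":-0.6,"ax":0,"ay":0,"az":0},{"tx":0,"ty":0,"tz":-0.8,"ax":0,"ay":0,"az":0},{"tx":0,"ty":0,"tz":-0.8,"ax":0,"ay":0,"az":0},{"tx":0,"ty":0,"tz":-1.5,"ax":0,"ay":0,"az":0},{"tx":0,"ty":0,"tz":-2,"ax":0,"ay":0,"az":0},{"tx":0,"ty":0,"tz":-2.5,"ax":0,"ay":0,"az":0},{"tx":0,"ty":0,"tz":-1.5,"ax":0,"ay":4,"az":0},{"tx":0,"ty":0,"tz":0,"ax":0,"ay":7,"az":0},{"tx":0,"ty":0,"tz":0,"ax":0,"ay":7,"az":0}]' && python3 -m creep '[{"tx":0,"ty":0,"tz":0,"ax":0,"ay":7,"az":0},{"tx":0,"ty":0,"tz":0,"ax":0,"ay":5,"az":0},{"tx":0,"ty":0,"tz":0,"ax":0,"ay":0,"az":0},{"tx":0,"ty":0,"tz":0,"ax":0,"ay":0,"az":0},{"tx":0,"ty":0,"tz":0,"ax":0,"ay":0,"az":0},{"tx":0,"ty":0,"tz":0,"ax":0,"ay":0,"az":0},{"tx":0,"ty":0,"tz":0,"ax":0,"ay":0,"az":0},{"tx":0,"ty":0,"tz":0,"ax":0,"ay":0,"az":0},{"tx":0,"ty":0,"tz":0,"ax":0,"ay":0,"az":0},{"tx":0,"ty":0,"tz":0,"ax":0,"ay":0,"az":0}]';python3 -c "
from h import *
plan([.4676,.3295,.244],RV)
for n in('top','side'):
  cv2.imwrite(f'pics/{n}3.png',viewer.grab_frame(n))
t=cv2.imread('pics/top3.png')[117:207,230:350];s=cv2.imread('pics/side3.png')[154:244,180:300]
cv2.imwrite('pics/m4.png',np.hstack([cv2.resize(i,(400,300),interpolation=2) for i in(t,s)]))"
```

```text
clock: 14.1
tcp_pos: [0.5653, 0.0398, 0.2471]
tool_rot: [0.278, 2.92, -0.023]
contact_force: [0.6, 0.1, -2.0]
opening: 0.0266
finger_force: 58.9
clock: 15.1
tcp_pos: [0.5654, 0.0388, 0.2443]
tool_rot: [0.3, 3.127, 0.0]
contact_force: [0.4, 0.2, -1.4]
opening: 0.0266
finger_force: 58.8
clock 15.10 tcp [0.5654 0.0388 0.2443] F [ 0.4  0.2 -1.4] op 0.0266 ff 58.8 j [-0.51  0.14  0.44  1.66 -0.06  1.36  1.32]
 shift cm now-frame [15.14 26.68  0.04]  after-turn frame [15.15 26.67  0.03]  turn deg [0.01 0.02 0.02]
```

View pics/m4.png

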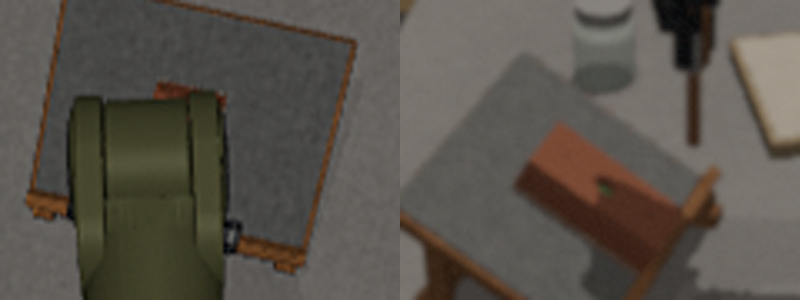

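The mould has not moved: its hole is at side crop (605,187), now dark. The rod hangs straight with its foot at side crop (693,145). I'll check that foot against the model and carry it back.

```bash
python3 -c "
from h import *
print(proj('side',ctrl.sense()['tcp_pos']-[0,0,.0772]),'seen 267.5 197.1')"
python3 -m creep '[{"tx":0.8,"ty":1.4,"tz":0,"ax":0,"ay":0,"az":0},{"tx":1.7,"ty":3,"tz":0,"ax":0,"ay":0,"az":0},{"tx":2,"ty":3.5,"tz":0,"ax":0,"ay":0,"az":0},{"tx":2,"ty":3.5,"tz":0,"ax":0,"ay":0,"az":0},{"tx":2,"ty":3.5,"tz":0,"ax":0,"ay":0,"az":0},{"tx":2,"ty":3.5,"tz":0,"ax":0,"ay":0,"az":0},{"tx":2,"ty":3.5,"tz":0,"ax":0,"ay":0,"az":0},{"tx":1.4,"ty":2.6,"tz":0,"ax":0,"ay":0,"az":0},{"tx":0.8,"ty":1.4,"tz":0,"ax":0,"ay":0,"az":0},{"tx":0.44,"ty":0.78,"tz":0,"ax":0,"ay":0,"az":0}]' && python3 -m creep '[{"tx":0,"ty":0,"tz":1,"ax":0,"ay":0,"az":0},{"tx":0,"ty":0,"tz":2.5,"ax":0,"ay":0,"az":0},{"tx":0,"ty":0,"tz":2.5,"ax":0,"ay":0,"az":0},{"tx":0,"ty":0,"tz":2,"ax":0,"ay":0,"az":0},{"tx":0,"ty":0,"tz":1.5,"ax":0,"ay":0,"az":0},{"tx":0,"ty":0,"tz":0.5,"ax":0,"ay":0,"az":0},{"tx":0,"ty":0,"tz":0,"ax":0,"ay":0,"az":0},{"tx":0,"ty":0,"tz":0,"ax":0,"ay":0,"az":0},{"tx":0,"ty":0,"tz":0,"ax":0,"ay":0,"az":0},{"tx":0,"ty":0,"tz":0,"ax":0,"ay":0,"az":0}]';python3 -c "
from h import *
plan([.4676,.3295,.092],RV)"
```

```text
[[267.98498521 196.98220035]] seen 267.5 197.1
clock: 16.2
tcp_pos: [0.4672, 0.3306, 0.244]
tool_rot: [-0.298, -3.127, 0.001]
contact_force: [0.1, -0.6, -0.3]
opening: 0.0268
finger_force: 58.8
clock: 17.2
tcp_pos: [0.4682, 0.3299, 0.1452]
tool_rot: [0.3, 3.126, 0.002]
contact_force: [-0.1, -0.1, 0.0]
opening: 0.0267
finger_force: 58.8
clock 17.20 tcp [0.4682 0.3299 0.1452] F [-0.1 -0.1  0. ] op 0.0267 ff 58.8 j [-0.83  0.21  0.19  1.77 -0.04  1.16  0.76]
 shift cm now-frame [ 0.06 -0.06  5.32]  after-turn frame [ 0.05 -0.05  5.32]  turn deg [0.08 0.07 0.02]
```

```bash
python3 -m creep '[{"tx":0.04,"ty":-0.04,"tz":0.4,"ax":0,"ay":0,"az":0},{"tx":0,"ty":0,"tz":0.5,"ax":0,"ay":0,"az":0},{"tx":0,"ty":0,"tz":0.5,"ax":0,"ay":0,"az":0},{"tx":0,"ty":0,"tz":0.4,"ax":0,"ay":0,"az":0},{"tx":0,"ty":0,"tz":0.4,"ax":0,"ay":0,"az":0},{"tx":0,"ty":0,"tz":0.3,"ax":0,"ay":0,"az":0},{"tx":0,"ty":0,"tz":0.2,"ax":0,"ay":0,"az":0},{"tx":0,"ty":0,"tz":0,"ax":0,"ay":0,"az":0},{"tx":0,"ty":0,"tz":0,"ax":0,"ay":0,"az":0},{"tx":0,"ty":0,"tz":0,"ax":0,"ay":0,"az":0}]';python3 -c "
from h import *
plan([.4676,.3295,.092],RV)"
```

```text
clock: 18.2
tcp_pos: [0.4674, 0.3293, 0.1175]
tool_rot: [0.3, 3.127, 0.001]
contact_force: [0.3, 0.4, -1.1]
opening: 0.0262
finger_force: 58.8
clock 18.20 tcp [0.4674 0.3293 0.1175] F [ 0.3  0.4 -1.1] op 0.0262 ff 58.8 j [-0.83  0.24  0.19  1.8  -0.05  1.11  0.76]
 shift cm now-frame [-0.02  0.02  2.55]  after-turn frame [-0.02  0.02  2.55]  turn deg [0.02 0.02 0.02]
```

Foot at about 40 mm, already 10 mm into the hole with no force. I'll go down the rest, stop just short of the bottom and release.

```bash
python3 -m creep '[{"tx":0,"ty":0,"tz":0.4,"ax":0,"ay":0,"az":0},{"tx":0,"ty":0,"tz":0.5,"ax":0,"ay":0,"az":0},{"tx":0,"ty":0,"tz":0.5,"ax":0,"ay":0,"az":0},{"tx":0,"ty":0,"tz":0.5,"ax":0,"ay":0,"az":0},{"tx":0,"ty":0,"tz":0.35,"ax":0,"ay":0,"az":0},{"tx":0,"ty":0,"tz":0.2,"ax":0,"ay":0,"az":0},{"tx":0,"ty":0,"tz":0,"ax":0,"ay":0,"az":0},{"tx":0,"ty":0,"tz":0,"ax":0,"ay":0,"az":0},{"tx":0,"ty":0,"tz":0,"ax":0,"ay":0,"az":0},{"tx":0,"ty":0,"tz":0,"ax":0,"ay":0,"az":0}]';python3 -c "
from h import *
plan([.4676,.3295,.092],RV)"; python3 -m creep '[{"tx":0,"ty":0,"tz":0,"ax":0,"ay":0,"az":0},{"tx":0,"ty":0,"tz":0,"ax":0,"ay":0,"az":0},{"tx":0,"ty":0,"tz":0,"ax":0,"ay":0,"az":0},{"tx":0,"ty":0,"tz":0,"ax":0,"ay":0,"az":0},{"tx":0,"ty":0,"tz":0,"ax":0,"ay":0,"az":0},{"tx":0,"ty":0,"tz":0,"ax":0,"ay":0,"az":0},{"tx":0,"ty":0,"tz":-0.5,"ax":0,"ay":0,"az":0},{"tx":0,"ty":0,"tz":-2,"ax":0,"ay":0,"az":0},{"tx":0,"ty":0,"tz":-3,"ax":0,"ay":0,"az":0},{"tx":0,"ty":0,"tz":-3,"ax":0,"ay":0,"az":0}]' 0.6
```

```text
clock: 19.2
tcp_pos: [0.4673, 0.3292, 0.0929]
tool_rot: [0.301, 3.127, 0.0]
contact_force: [1.2, 0.5, -1.7]
opening: 0.0269
finger_force: 59.0
clock 19.20 tcp [0.4673 0.3292 0.0929] F [ 1.2  0.5 -1.7] op 0.0269 ff 59.0 j [-0.83  0.26  0.19  1.82 -0.06  1.06  0.76]
 shift cm now-frame [-0.02  0.04  0.09]  after-turn frame [-0.02  0.04  0.09]  turn deg [0.01 0.01 0.02]
clock: 20.2
tcp_pos: [0.467, 0.3289, 0.1787]
tool_rot: [-0.301, -3.127, 0.001]
contact_force: [0.0, 1.0, 0.9]
opening: 0.0512
finger_force: 0.0
```

```bash
python3 -c "
from h import *
H=np.array([.643,.0236,.1068]);mz=-RT[:,2]
s=ctrl.sense();s['tcp_pos']=np.array([.467,.329,.1775]);s['tool_rot']=R.from_matrix(RV).as_rotvec()
plan(H+mz*.062,RT,s)
for n in('top','side'):
  cv2.imwrite(f'pics/{n}4.png',viewer.grab_frame(n))"
```

```text
clock 20.20 tcp [0.467  0.329  0.1775] F [0.  1.  0.9] op 0.0512 ff 0.0 j [-0.83  0.19  0.2   1.73 -0.04  1.23  0.75]
 shift cm now-frame [-20.   -26.62   1.7 ]  after-turn frame [-16.47 -26.62  11.47]  turn deg [  0. -30.   0.]
```

```bash
python3 -m creep '[{"tx":0,"ty":0,"tz":-2.5,"ax":0,"ay":0,"az":0},{"tx":-1.2,"ty":-1.6,"tz":-1,"ax":0,"ay":0,"az":0},{"tx":-2.4,"ty":-3.2,"tz":0,"ax":0,"ay":0,"az":0},{"tx":-2.7,"ty":-3.6,"tz":0,"ax":0,"ay":0,"az":0},{"tx":-2.7,"ty":-3.6,"tz":0,"ax":0,"ay":0,"az":0},{"tx":-2.7,"ty":-3.6,"tz":0,"ax":0,"ay":0,"az":0},{"tx":-2.7,"ty":-3.6,"tz":0,"ax":0,"ay":0,"az":0},{"tx":-2.7,"ty":-3.6,"tz":1,"ax":0,"ay":0,"az":0},{"tx":-1.8,"ty":-2.4,"tz":1,"ax":0,"ay":0,"az":0},{"tx":-1.1,"ty":-1.4,"tz":1,"ax":0,"ay":0,"az":0}]' 0.95 && python3 -m creep '[{"tx":0,"ty":0,"tz":1.2,"ax":0,"ay":-4,"az":0},{"tx":0,"ty":0,"tz":0,"ax":0,"ay":-7,"az":0},{"tx":0,"ty":0,"tz":0,"ax":0,"ay":-7,"az":0},{"tx":0,"ty":0,"tz":0,"ax":0,"ay":-7,"az":0},{"tx":0,"ty":0,"tz":0,"ax":0,"ay":-5,"az":0},{"tx":0,"ty":0,"tz":0,"ax":0,"ay":0,"az":0},{"tx":0,"ty":0,"tz":0,"ax":0,"ay":0,"az":0},{"tx":0,"ty":0,"tz":0,"ax":0,"ay":0,"az":0},{"tx":0,"ty":0,"tz":0,"ax":0,"ay":0,"az":0},{"tx":0,"ty":0,"tz":0,"ax":0,"ay":0,"az":0}]'; python3 -c "
from h import *
H=np.array([.643,.0236,.1068]);mz=-RT[:,2]
plan(H-mz*.038,RT)
for n in('top','side'):
  cv2.imwrite(f'pics/{n}5.png',viewer.grab_frame(n))
t=cv2.imread('pics/top5.png')[122:212,150:330-60];t2=cv2.imread('pics/top5.png')[117:207,230:350];s=cv2.imread('pics/side5.png')[154:244,180:300];s4=cv2.imread('pics/side5.png')[262:352,200:320]
c=lambda i:cv2.resize(i,(400,300),interpolation=2)
cv2.imwrite('pics/m5.png',np.vstack([np.hstack([c(t2),c(s)]),np.hstack([c(cv2.imread('pics/top5.png')[160:250,120:240]),c(s4)])]))"
```

```text
clock: 21.3
tcp_pos: [0.6135, 0.0259, 0.1823]
tool_rot: [0.307, 3.126, -0.002]
contact_force: [0.2, 0.5, 0.6]
opening: 0.0812
finger_force: 0.0
clock: 22.3
tcp_pos: [0.6138, 0.0295, 0.1711]
tool_rot: [0.252, 2.607, -0.068]
contact_force: [0.1, 0.3, -0.0]
opening: 0.081
finger_force: 0.0
clock 22.30 tcp [0.6138 0.0295 0.1711] F [ 0.1  0.3 -0. ] op 0.0810 ff 0.0 j [-0.6  -0.05  0.38  2.09  0.37  0.64  0.93]
 shift cm now-frame [ 0.64 -0.02 10.86]  after-turn frame [ 0.63 -0.02 10.86]  turn deg [-0.03  0.01 -0.03]
```

View pics/m5.png

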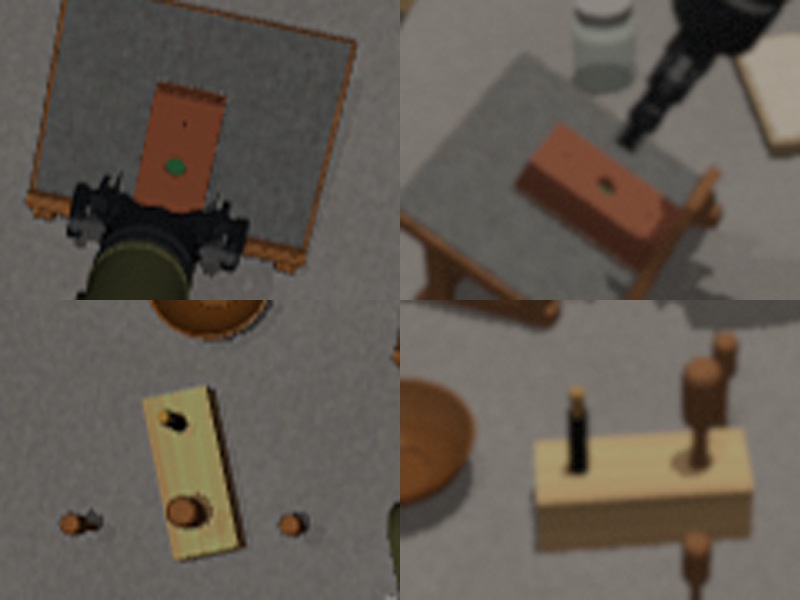

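The pusher stands in its hole (top crop (183,513)). The mould is unmoved, with its hole at (175,167), and the open fingers are centred on its axis. I'll descend along the mould's z.

```bash
python3 -m creep '[{"tx":0.3,"ty":0,"tz":0.5,"ax":0,"ay":0,"az":0},{"tx":0.33,"ty":-0.02,"tz":1.5,"ax":0,"ay":0,"az":0},{"tx":0,"ty":0,"tz":2,"ax":0,"ay":0,"az":0},{"tx":0,"ty":0,"tz":2,"ax":0,"ay":0,"az":0},{"tx":0,"ty":0,"tz":1.5,"ax":0,"ay":0,"az":0},{"tx":0,"ty":0,"tz":1.2,"ax":0,"ay":0,"az":0},{"tx":0,"ty":0,"tz":1,"ax":0,"ay":0,"az":0},{"tx":0,"ty":0,"tz":0.6,"ax":0,"ay":0,"az":0},{"tx":0,"ty":0,"tz":0,"ax":0,"ay":0,"az":0},{"tx":0,"ty":0,"tz":0,"ax":0,"ay":0,"az":0}]'; python3 -c "
from h import *
H=np.array([.643,.0236,.1068]);mz=-RT[:,2]
plan(H-mz*.038,RT)"
```

```text
clock: 23.4
tcp_pos: [0.6582, 0.021, 0.0787]
tool_rot: [0.251, 2.607, -0.067]
contact_force: [-0.6, 0.1, 0.5]
opening: 0.0811
finger_force: 0.0
clock 23.40 tcp [0.6582 0.021  0.0787] F [-0.6  0.1  0.5] op 0.0811 ff 0.0 j [-0.55  0.18  0.41  2.08  0.26  0.41  1.  ]
 shift cm now-frame [-0.07 -0.04  0.6 ]  after-turn frame [-0.07 -0.04  0.6 ]  turn deg [0.02 0.02 0.  ]
```

```bash
python3 -m creep '[{"tx":-0.07,"ty":-0.02,"tz":0.3,"ax":0,"ay":0,"az":0},{"tx":0,"ty":0,"tz":0.2,"ax":0,"ay":0,"az":0},{"tx":0,"ty":0,"tz":0,"ax":0,"ay":0,"az":0},{"tx":0,"ty":0,"tz":0,"ax":0,"ay":0,"az":0},{"tx":0,"ty":0,"tz":0,"ax":0,"ay":0,"az":0},{"tx":0,"ty":0,"tz":0,"ax":0,"ay":0,"az":0},{"tx":0,"ty":0,"tz":0,"ax":0,"ay":0,"az":0},{"tx":0,"ty":0,"tz":0,"ax":0,"ay":0,"az":0},{"tx":0,"ty":0,"tz":0,"ax":0,"ay":0,"az":0},{"tx":0,"ty":0,"tz":0,"ax":0,"ay":0,"az":0}]' 0.8 20; python3 -m creep '[{"tx":0,"ty":0,"tz":0,"ax":0,"ay":0,"az":0},{"tx":0,"ty":0,"tz":0,"ax":0,"ay":0,"az":0},{"tx":0,"ty":0,"tz":0,"ax":0,"ay":0,"az":0},{"tx":0,"ty":0,"tz":0,"ax":0,"ay":0,"az":0},{"tx":0,"ty":0,"tz":0,"ax":0,"ay":0,"az":0},{"tx":0,"ty":0,"tz":0,"ax":0,"ay":0,"az":0},{"tx":0,"ty":0,"tz":0,"ax":0,"ay":0,"az":0},{"tx":0,"ty":0,"tz":0,"ax":0,"ay":0,"az":0},{"tx":0,"ty":0,"tz":0,"ax":0,"ay":0,"az":0},{"tx":0,"ty":0,"tz":0,"ax":0,"ay":0,"az":0}]' 0.6 20; python3 -c "
from h import *
H=np.array([.643,.0236,.1068]);mz=-RT[:,2]
plan(H-mz*.038,RT)
s=ctrl.sense();T=R.from_rotvec(s['tool_rot']).as_matrix();print(T.T@s['contact_force'],T.T@s['torque'])"
```

```text
clock: 24.4
tcp_pos: [0.6611, 0.0202, 0.0744]
tool_rot: [0.251, 2.608, -0.067]
contact_force: [0.3, -0.2, 0.7]
opening: 0.0684
finger_force: 0.0
clock: 25.4
tcp_pos: [0.6611, 0.0204, 0.0746]
tool_rot: [0.251, 2.607, -0.067]
contact_force: [-4.2, 2.1, 4.2]
opening: 0.0618
finger_force: 22.5
clock 25.40 tcp [0.6611 0.0204 0.0746] F [-4.2  2.1  4.2] op 0.0618 ff 22.5 j [-0.54  0.19  0.4   2.08  0.25  0.4   1.01]
 shift cm now-frame [-0.02 -0.03  0.09]  after-turn frame [-0.02 -0.03  0.09]  turn deg [0.03 0.01 0.01]
[ 1.84531364  1.28908137 -5.91712329] [-0.1045086   0.7518313   0.05553378]
```

```bash
python3 -m creep '[{"tx":0,"ty":0,"tz":0,"ax":0,"ay":0,"az":0},{"tx":0,"ty":0,"tz":0,"ax":0,"ay":0,"az":0},{"tx":0,"ty":0,"tz":0,"ax":0,"ay":0,"az":0},{"tx":-0.02,"ty":0,"tz":-0.2,"ax":0,"ay":0,"az":0},{"tx":-0.02,"ty":0,"tz":-0.3,"ax":0,"ay":0,"az":0},{"tx":-0.02,"ty":0,"tz":-0.4,"ax":0,"ay":0,"az":0},{"tx":0,"ty":0,"tz":-0.5,"ax":0,"ay":0,"az":0},{"tx":0,"ty":0,"tz":-0.6,"ax":0,"ay":0,"az":0},{"tx":0,"ty":0,"tz":-0.6,"ax":0,"ay":0,"az":0},{"tx":0,"ty":0,"tz":-0.6,"ax":0,"ay":0,"az":0}]' 0.6 50; python3 -m creep '[{"tx":0,"ty":0,"tz":-0.8,"ax":0,"ay":0,"az":0},{"tx":0,"ty":0,"tz":-1,"ax":0,"ay":0,"az":0},{"tx":0,"ty":0,"tz":-1.5,"ax":0,"ay":0,"az":0},{"tx":0,"ty":0,"tz":-2,"ax":0,"ay":0,"az":0},{"tx":0,"ty":0,"tz":-1.5,"ax":0,"ay":0,"az":0},{"tx":0,"ty":0,"tz":-0.5,"ax":0,"ay":0,"az":0},{"tx":0,"ty":0,"tz":0,"ax":0,"ay":0,"az":0},{"tx":0,"ty":0,"tz":0,"ax":0,"ay":0,"az":0},{"tx":0,"ty":0,"tz":0,"ax":0,"ay":0,"az":0},{"tx":0,"ty":0,"tz":0,"ax":0,"ay":0,"az":0}]'; python3 -c "
from h import *
plan([.4684,-.3187,.15],RV)
for n in('top','side'):
  cv2.imwrite(f'pics/{n}6.png',viewer.grab_frame(n))
t2=cv2.imread('pics/top6.png')[117:207,230:350];s=cv2.imread('pics/side6.png')[154:244,180:300]
c=lambda i:cv2.resize(i,(400,300),interpolation=2)
cv2.imwrite('pics/m6.png',np.hstack([c(t2),c(s)]))"
```

```text
clock: 26.4
tcp_pos: [0.6451, 0.0232, 0.1025]
tool_rot: [0.251, 2.609, -0.067]
contact_force: [-0.9, 0.3, -3.0]
opening: 0.0616
finger_force: 55.0
clock: 27.4
tcp_pos: [0.6098, 0.0298, 0.1647]
tool_rot: [0.251, 2.609, -0.068]
contact_force: [0.9, 1.1, -3.6]
opening: 0.0611
finger_force: 55.2
clock 27.40 tcp [0.6098 0.0298 0.1647] F [ 0.9  1.1 -3.6] op 0.0611 ff 55.2 j [-0.61 -0.05  0.39  2.11  0.37  0.63  0.92]
 shift cm now-frame [  7.01 -36.91  -2.3 ]  after-turn frame [  7.23 -36.91   1.47]  turn deg [-5.000e-02  2.993e+01  1.000e-02]
```

View pics/m6.png

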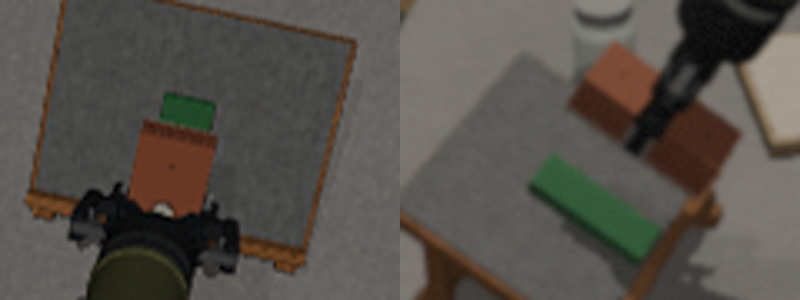

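The glass (green) lies on the felt at side crop (598,208), and the mould hangs level in the grip. I'll level it and carry it to the shelf.

```bash
python3 -m creep '[{"tx":0,"ty":0,"tz":-0.5,"ax":0,"ay":4,"az":0},{"tx":0,"ty":0,"tz":-0.5,"ax":0,"ay":6,"az":0},{"tx":0,"ty":-0.5,"tz":-0.5,"ax":0,"ay":6,"az":0},{"tx":0,"ty":-1,"tz":-0.5,"ax":0,"ay":6,"az":0},{"tx":0,"ty":-2,"tz":-0.5,"ax":0,"ay":5,"az":0},{"tx":0.6,"ty":-2.8,"tz":0,"ax":0,"ay":3,"az":0},{"tx":0.7,"ty":-3.4,"tz":0,"ax":0,"ay":0,"az":0},{"tx":0.7,"ty":-3.4,"tz":0,"ax":0,"ay":0,"az":0},{"tx":0.7,"ty":-3.4,"tz":0,"ax":0,"ay":0,"az":0},{"tx":0.7,"ty":-3.4,"tz":0,"ax":0,"ay":0,"az":0}]' && python3 -m creep '[{"tx":0.7,"ty":-3.4,"tz":0,"ax":0,"ay":0,"az":0},{"tx":0.7,"ty":-3.4,"tz":0,"ax":0,"ay":0,"az":0},{"tx":0.7,"ty":-3.4,"tz":0,"ax":0,"ay":0,"az":0},{"tx":0.7,"ty":-3,"tz":0,"ax":0,"ay":0,"az":0},{"tx":0.5,"ty":-2,"tz":0,"ax":0,"ay":0,"az":0},{"tx":0.2,"ty":-1,"tz":0,"ax":0,"ay":0,"az":0},{"tx":0,"ty":0,"tz":0,"ax":0,"ay":0,"az":0},{"tx":0,"ty":0,"tz":0,"ax":0,"ay":0,"az":0},{"tx":0,"ty":0,"tz":0,"ax":0,"ay":0,"az":0},{"tx":0,"ty":0,"tz":0,"ax":0,"ay":0,"az":0}]'; python3 -c "
from h import *
plan([.4684,-.3187,.021],RV)"
```

```text
clock: 28.5
tcp_pos: [0.5305, -0.1587, 0.1884]
tool_rot: [0.3, 3.126, -0.002]
contact_force: [1.1, -0.1, -3.2]
opening: 0.0614
finger_force: 55.2
clock: 29.5
tcp_pos: [0.4663, -0.3082, 0.1885]
tool_rot: [0.297, 3.127, 0.001]
contact_force: [0.5, -0.8, -3.3]
opening: 0.0614
finger_force: 55.2
clock 29.50 tcp [ 0.4663 -0.3082  0.1885] F [ 0.5 -0.8 -3.3] op 0.0614 ff 55.2 j [-0.11  0.18  0.72  1.76 -0.12  1.25  2.03]
 shift cm now-frame [-0.4  -1.   16.75]  after-turn frame [-0.41 -0.99 16.75]  turn deg [0.03 0.   0.16]
```

```bash
python3 -m creep '[{"tx":-0.2,"ty":-0.5,"tz":1,"ax":0,"ay":0,"az":0},{"tx":-0.2,"ty":-0.5,"tz":2.5,"ax":0,"ay":0,"az":0},{"tx":0,"ty":0,"tz":3,"ax":0,"ay":0,"az":0},{"tx":0,"ty":0,"tz":3,"ax":0,"ay":0,"az":0},{"tx":0,"ty":0,"tz":2.5,"ax":0,"ay":0,"az":0},{"tx":0,"ty":0,"tz":1.5,"ax":0,"ay":0,"az":0},{"tx":0,"ty":0,"tz":0.7,"ax":0,"ay":0,"az":0},{"tx":0,"ty":0,"tz":0,"ax":0,"ay":0,"az":0},{"tx":0,"ty":0,"tz":0,"ax":0,"ay":0,"az":0},{"tx":0,"ty":0,"tz":0,"ax":0,"ay":0,"az":0}]'; python3 -c "
from h import *
plan([.4684,-.3187,.021],RV)
for n in('top','side'):
  cv2.imwrite(f'pics/{n}7.png',viewer.grab_frame(n))
t2=cv2.imread('pics/top7.png')[181:286,325:465];s=cv2.imread('pics/side7.png')[134:224,250:370]
c=lambda i:cv2.resize(i,(400,300),interpolation=2)
cv2.imwrite('pics/m7.png',np.hstack([c(t2),c(s)]))"
```

```text
clock: 30.5
tcp_pos: [0.4684, -0.3207, 0.048]
tool_rot: [0.3, 3.125, -0.001]
contact_force: [0.4, 0.2, -3.3]
opening: 0.0613
finger_force: 55.2
clock 30.50 tcp [ 0.4684 -0.3207  0.048 ] F [ 0.4  0.2 -3.3] op 0.0613 ff 55.2 j [-0.03  0.37  0.68  1.88 -0.27  0.99  2.16]
 shift cm now-frame [0.05 0.2  2.7 ]  after-turn frame [0.04 0.2  2.7 ]  turn deg [-0.03  0.15  0.02]
```

View pics/m7.png

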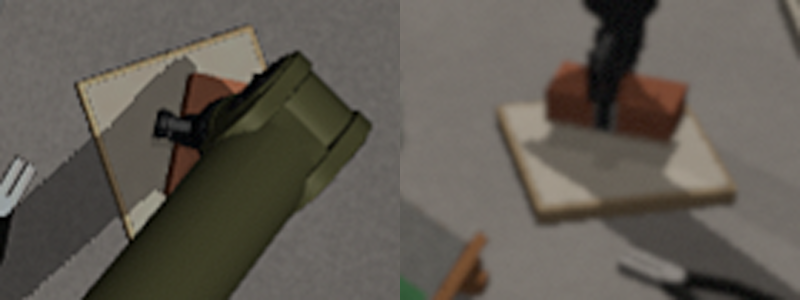

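The mould hangs level a little above the shelf. I'll check the shelf centre from the side view's shelf corners, at crop (500,107) and (733,190).

```bash
python3 -c "
from h import *
c=[atz('side',250+(x-400)/3.333-.4,134+y/3.333-.4,.02) for x,y in((500,107),(733,190))];print(c,np.mean(c,0))"
python3 -m creep '[{"tx":0,"ty":0.1,"tz":0.4,"ax":0,"ay":0,"az":0},{"tx":0,"ty":0.1,"tz":0.5,"ax":0,"ay":0,"az":0},{"tx":0,"ty":0,"tz":0.4,"ax":0,"ay":0,"az":0},{"tx":0,"ty":0,"tz":0.3,"ax":0,"ay":0,"az":0},{"tx":0,"ty":0,"tz":0.3,"ax":0,"ay":0,"az":0},{"tx":0,"ty":0,"tz":0.2,"ax":0,"ay":0,"az":0},{"tx":0,"ty":0,"tz":0.1,"ax":0,"ay":0,"az":0},{"tx":0,"ty":0,"tz":0,"ax":0,"ay":0,"az":0},{"tx":0,"ty":0,"tz":0,"ax":0,"ay":0,"az":0},{"tx":0,"ty":0,"tz":0,"ax":0,"ay":0,"az":0}]'; python3 -c "
from h import *
plan([.4684,-.3187,.021],RV)"
```

```text
[array([ 0.58989971, -0.37680377,  0.02      ]), array([ 0.34396723, -0.25592563,  0.02      ])] [ 0.46693347 -0.3163647   0.02      ]
clock: 31.6
tcp_pos: [0.4679, -0.3182, 0.0248]
tool_rot: [0.301, 3.127, -0.0]
contact_force: [-0.2, 0.6, -3.2]
opening: 0.0614
finger_force: 55.2
clock 31.60 tcp [ 0.4679 -0.3182  0.0248] F [-0.2  0.6 -3.2] op 0.0614 ff 55.2 j [-0.02  0.4   0.67  1.9  -0.3   0.95  2.17]
 shift cm now-frame [-0.06 -0.04  0.38]  after-turn frame [-0.06 -0.04  0.38]  turn deg [0.   0.02 0.02]
```

```bash
python3 -m creep '[{"tx":0,"ty":0,"tz":0.06,"ax":0,"ay":0,"az":0},{"tx":0,"ty":0,"tz":0.06,"ax":0,"ay":0,"az":0},{"tx":0,"ty":0,"tz":0.06,"ax":0,"ay":0,"az":0},{"tx":0,"ty":0,"tz":0.06,"ax":0,"ay":0,"az":0},{"tx":0,"ty":0,"tz":0.06,"ax":0,"ay":0,"az":0},{"tx":0,"ty":0,"tz":0,"ax":0,"ay":0,"az":0},{"tx":0,"ty":0,"tz":0,"ax":0,"ay":0,"az":0},{"tx":0,"ty":0,"tz":0,"ax":0,"ay":0,"az":0},{"tx":0,"ty":0,"tz":0,"ax":0,"ay":0,"az":0},{"tx":0,"ty":0,"tz":0,"ax":0,"ay":0,"az":0}]'
```

```text
clock: 32.6
tcp_pos: [0.4678, -0.3181, 0.0216]
tool_rot: [0.301, 3.127, 0.0]
contact_force: [0.4, -0.0, -3.3]
opening: 0.0611
finger_force: 55.2
```

```bash
python3 -m creep '[{"tx":0,"ty":0,"tz":0.05,"ax":0,"ay":0,"az":0},{"tx":0,"ty":0,"tz":0.05,"ax":0,"ay":0,"az":0},{"tx":0,"ty":0,"tz":0.05,"ax":0,"ay":0,"az":0},{"tx":0,"ty":0,"tz":0.05,"ax":0,"ay":0,"az":0},{"tx":0,"ty":0,"tz":0,"ax":0,"ay":0,"az":0},{"tx":0,"ty":0,"tz":0,"ax":0,"ay":0,"az":0},{"tx":0,"ty":0,"tz":0,"ax":0,"ay":0,"az":0},{"tx":0,"ty":0,"tz":0,"ax":0,"ay":0,"az":0},{"tx":0,"ty":0,"tz":0,"ax":0,"ay":0,"az":0},{"tx":0,"ty":0,"tz":0,"ax":0,"ay":0,"az":0}]'
```

```text
clock: 33.6
tcp_pos: [0.4678, -0.3182, 0.0196]
tool_rot: [0.301, 3.127, 0.0]
contact_force: [-0.3, -0.4, -3.8]
opening: 0.0614
finger_force: 55.2
```

```bash
python3 -m creep '[{"tx":0,"ty":0,"tz":0.05,"ax":0,"ay":0,"az":0},{"tx":0,"ty":0,"tz":0.05,"ax":0,"ay":0,"az":0},{"tx":0,"ty":0,"tz":0.05,"ax":0,"ay":0,"az":0},{"tx":0,"ty":0,"tz":0,"ax":0,"ay":0,"az":0},{"tx":0,"ty":0,"tz":0,"ax":0,"ay":0,"az":0},{"tx":0,"ty":0,"tz":0,"ax":0,"ay":0,"az":0},{"tx":0,"ty":0,"tz":0,"ax":0,"ay":0,"az":0},{"tx":0,"ty":0,"tz":0,"ax":0,"ay":0,"az":0},{"tx":0,"ty":0,"tz":0,"ax":0,"ay":0,"az":0},{"tx":0,"ty":0,"tz":0,"ax":0,"ay":0,"az":0}]'
```

```text
clock: 34.6
tcp_pos: [0.4679, -0.3182, 0.0193]
tool_rot: [0.301, 3.127, 0.002]
contact_force: [-2.2, 1.4, 7.2]
opening: 0.0614
finger_force: 56.5
```

Contact: the force rose to 7 N. I'll release gently and withdraw straight up.

```bash
python3 -m creep '[{"tx":0,"ty":0,"tz":-0.05,"ax":0,"ay":0,"az":0},{"tx":0,"ty":0,"tz":0,"ax":0,"ay":0,"az":0},{"tx":0,"ty":0,"tz":0,"ax":0,"ay":0,"az":0},{"tx":0,"ty":0,"tz":0,"ax":0,"ay":0,"az":0},{"tx":0,"ty":0,"tz":0,"ax":0,"ay":0,"az":0},{"tx":0,"ty":0,"tz":0,"ax":0,"ay":0,"az":0},{"tx":0,"ty":0,"tz":0,"ax":0,"ay":0,"az":0},{"tx":0,"ty":0,"tz":0,"ax":0,"ay":0,"az":0},{"tx":0,"ty":0,"tz":0,"ax":0,"ay":0,"az":0},{"tx":0,"ty":0,"tz":0,"ax":0,"ay":0,"az":0}]' 0.95 20 && python3 -m creep '[{"tx":0,"ty":0,"tz":-0.5,"ax":0,"ay":0,"az":0},{"tx":0,"ty":0,"tz":-1.5,"ax":0,"ay":0,"az":0},{"tx":0,"ty":0,"tz":-2.5,"ax":0,"ay":0,"az":0},{"tx":0,"ty":0,"tz":-4,"ax":0,"ay":0,"az":0},{"tx":0,"ty":0,"tz":-4,"ax":0,"ay":0,"az":0},{"tx":3,"ty":0,"tz":-3,"ax":0,"ay":0,"az":0},{"tx":3,"ty":0,"tz":-2,"ax":0,"ay":0,"az":0},{"tx":3,"ty":0,"tz":0,"ax":0,"ay":0,"az":0},{"tx":0,"ty":0,"tz":0,"ax":0,"ay":0,"az":0},{"tx":0,"ty":0,"tz":0,"ax":0,"ay":0,"az":0}]'; python3 -c "
from h import *
for n in('top','side'):
  cv2.imwrite(f'pics/{n}8.png',viewer.grab_frame(n))
t2=cv2.imread('pics/top8.png')[100:310,180:460];s=cv2.imread('pics/side8.png')[134:344,160:440]
c=lambda i:cv2.resize(i,(400,300),interpolation=2)
cv2.imwrite('pics/m8.png',np.hstack([c(t2),c(s)]))"
```

```text
clock: 35.6
tcp_pos: [0.4678, -0.3182, 0.0186]
tool_rot: [0.301, 3.127, 0.0]
contact_force: [0.4, -0.8, 0.6]
opening: 0.0814
finger_force: 0.0
clock: 36.6
tcp_pos: [0.3796, -0.3011, 0.1948]
tool_rot: [0.301, 3.124, 0.002]
contact_force: [0.4, -0.1, 0.1]
opening: 0.081
finger_force: 0.0
```

View pics/m8.png

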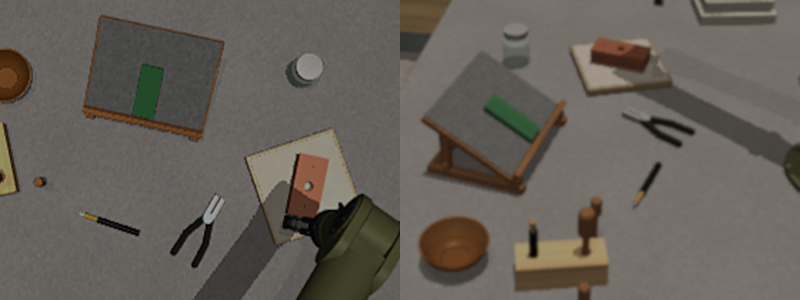

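The mould lies flat in the middle of the shelf, at top crop (308,186). The glass is on the felt at (148,92), the pusher stands in its hole at side crop (588,230), and the bystanders are where they were.

```bash
python3 -c "
from plant import ctrl
print(ctrl.hand_in())"
```

```text
the job is handed in; nothing more can be done
None
```

The job is done and handed in: the glass lies free on the felt, the pusher stands back in its hole, and the empty mould sits flat, open side down, in the middle of the kiln shelf, at about 37 s of the 58 s allowed.

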